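Feel along a curved test bar for burrs

TASK

With the fingers closed, feel along the sprung curved test bar for burrs: come straight down onto the punch mark nearest the round load cell until the bar just gives, and draw the fingertips along the row of marks to the last one, by the square clamp block. Keep a light touch the whole way, never lifting off nor pushing the bar down by as much as a centimetre, then lift straight off and leave it free. Do not grip or pull the bar, and leave the loose nut, pin, screwdriver and jar alone.

Things in the scene. Friction and masses are not known exactly. Their poses are not given: they have to be found in the camera images.
- rig: fixed test rig on the table, any yaw: dark bed plate 180 x 330 x 14 mm (centre 15 mm to -x of the origin, long side along y), a round steel load cell 64 mm across (centre x -56, y +122 mm) and a square grey clamp block 54 x 54 mm (x -56, y -122 mm), both 90 mm tall. A curved bar runs between them. Origin on the table, z up
- bar (a joint): curved aluminium bar 24 mm wide, 8 mm thick, flat top 75 mm above the table; centre line of radius 130 mm about arc_center, bulging to the rig's +x. It floats on springs in the holders: pressed anywhere it sinks level. Value: m pushed down, 0 at rest, negative pulled up, stops at 0.014 and -0.010; 0.9 N per mm; 0.001 to 0.009 is a light touch
- mark1 (a point): the first of five dark round punch marks 10 mm across on the bar's top, in the middle of its width, 20 degrees (45 mm) apart along the arc; this is the one nearest the round load cell. The point lies on the bar's top and moves with it
- mark2 (a point): the second of five dark round punch marks 10 mm across on the bar's top, in the middle of its width, 20 degrees (45 mm) apart along the arc. The point lies on the bar's top and moves with it
- mark3 (a point): the third of five dark round punch marks 10 mm across on the bar's top, in the middle of its width, 20 degrees (45 mm) apart along the arc. The point lies on the bar's top and moves with it
- mark4 (a point): the fourth of five dark round punch marks 10 mm across on the bar's top, in the middle of its width, 20 degrees (45 mm) apart along the arc. The point lies on the bar's top and moves with it
- mark5 (a point): the fifth of five dark round punch marks 10 mm across on the bar's top, in the middle of its width, 20 degrees (45 mm) apart along the arc; this is the one nearest the square clamp block. The point lies on the bar's top and moves with it
- arc_center (a point): centre of curvature of the bar, an empty point in the air level with the bar's top at rest (75 mm above the table), 100 mm to -x of the rig's origin
- nut: loose steel nut block 26 x 30 x 16 mm with a hole, on the bed plate inside the curve; origin under its centre. Leave alone
- pin: loose upright steel pin 14 mm across, 40 mm tall, on the bed plate inside the curve; origin under its foot. Leave alone
- screwdriver: loose screwdriver 190 mm long lying on the table off to the robot's right, handle to its -x. Leave alone
- jar: loose jar 56 mm across, 70 mm tall, on the table off to the robot's left; origin under its foot. Leave alone

How it is judged:
On the way, in this order (a step that is already met when the one before it is completed fails the run):
1. fingertips on the first mark from the load cell, the bar lightly pressed (horizontal distance between the grasp point and mark1 below 0.013 m and value of joint bar above 0.0006 m and contact force between the fingers and rig above 0.2 N), for 0.04 s.
2. fingertips on the second mark from the load cell, the bar lightly pressed (horizontal distance between the grasp point and mark2 below 0.013 m and value of joint bar above 0.0006 m and contact force between the fingers and rig above 0.2 N), for 0.04 s.
3. fingertips on the third mark from the load cell, the bar lightly pressed (horizontal distance between the grasp point and mark3 below 0.013 m and value of joint bar above 0.0006 m and contact force between the fingers and rig above 0.2 N), for 0.04 s.
4. fingertips on the fourth mark from the load cell, the bar lightly pressed (horizontal distance between the grasp point and mark4 below 0.013 m and value of joint bar above 0.0006 m and contact force between the fingers and rig above 0.2 N), for 0.04 s.
5. fingertips on the fifth mark from the load cell, the bar lightly pressed (horizontal distance between the grasp point and mark5 below 0.013 m and value of joint bar above 0.0006 m and contact force between the fingers and rig above 0.2 N), for 0.04 s.
At the end, for the whole second after the job is handed in: All five marks were touched in order, from the load cell to the clamp (tool point within 13 mm of each, bar pressed at least 0.6 mm); the bar is back at rest within 0.6 mm, and the nut, pin, screwdriver and jar are within 10 mm of where they were (value of joint bar between -0.0006 and 0.0006 m and distance of each of nut, pin, screwdriver, jar from where it was at the start of the episode below 0.01 m).
It fails at once if the bar is pressed more than 10 mm down or pulled more than 3 mm up (value of joint bar above 0.01 m or value of joint bar below -0.003 m).
It fails at once if the robot pushes on the rig with more than 20 N (contact force between any of the arm, the fingers and rig above 20 N).
It fails at once if the fingers reach down beside the bar (tool point under 8 mm above its top) and touch it, as when gripping it (contact force between the fingers and rig above 0.3 N and z of the grasp point in the frame of mark3 below 0.008 m).
It fails at once if the fingertips are close above the middle of the bar (more than 18 mm inside the end marks, tool point under 35 mm above the bar) without touching it (value of joint bar below 0.0002 m and z of the grasp point in the frame of rig below 0.11 m and y of the grasp point in the frame of rig between -0.0655624 and 0.0655624 m and x of the grasp point in the frame of rig above 0 m and horizontal distance between the grasp point and arc_center between 0.117 and 0.143 m).
It fails at once if the nut, pin, screwdriver or jar is moved more than 10 mm or lifted (distance of any of nut, pin, screwdriver, jar from where it was at the start of the episode above 0.01 m).
It also fails if it takes over 46 s, if anything falls off the work surface, if the arm or the gripper's body presses on something with over 40 N, if the wrist force passes 120 N, or if a joint passes its speed limit or range.

ROBOT

A 6-joint arm with a two-finger parallel gripper is mounted at the origin on the work surface. World frame = base frame: x ahead of the robot, y to its left, z up, the work surface at z = 0. Lengths are in m, angles in rad, forces in N, time in s.
With the tool pointing down it reaches from about 0.375 to 0.9 m from the base axis. Payload 3.1 kg.
Tool frame: the origin (TCP) lies between the finger pads, 19 mm behind the fingertips; this is the grasp point; x points along the fingers, z is the direction in which the jaws open and shut, and the axes are right-handed (so a half turn about x gives the same grasp; the last joint's range is limited). The gripper opens to 85 mm and grips with 20 to 120 N. Pads are 22 mm wide; open, the fingers measure 114 mm over their backs; the gripper's body (76 mm by 85 mm) begins 54 mm behind the grasp point. The pads swing forward as they close: fully open they stand 13 mm farther back than shut.
Start: joints at [-1.355, 0.527, 1.433, -0, 1.181, -0.178], TCP at [0.24, -0.577, 0.25] pointing down, gripper open.
Joint ranges: [-3.08, 3.08], [-0.75, 2.2], [0.22, 2.44], [-1.43, 4.57], [0, 2.65], [-2.85, 2.85]. Speed limits (rad/s): [2.79, 2.79, 3.14, 3.14, 3.14, 3.14].

INTERFACE

Orientations are given as a unit quaternion [x, y, z, w].
In Python, from station import status, snapshot, camera_params, ticket gives the robot as it stands.
- The arm moves only by the tool arm_command, never from a script. Its argument "series" is a list that holds one entry, the list of rows, each a list of 4 numbers: the shift along the tool's x, y, z in mm, then the turn about the tool's x in rad. A call has 1 to 10 rows; each row shifts and turns the commanded pose from where the row before left it, along the tool's axes as they then stand; what a row does not reach is not made up. A row lasts 1/10 s, in which the tool goes at most 50 mm and 8.59 degrees, less where a joint would pass 70% of its speed; a pose out of reach is approached as far as the arm can. A call is refused whole if a number of a shift passes 50 or a number of a turn 0.15, either way. A call with a gripper value outside its range is refused whole. "jaw" is the opening in per cent of the stroke, from 0 (shut) to 100 (fully open), set as the call begins (left out, the last holds). The fingers move at their own pace and stop on an object; "force" is the grip in N (left out, the last holds). Time passes only in rows, so rows that do not move let the fingers close. It gives the time, the measured TCP pose, the force and the opening at its end, in the units of the state.
- status.sense(): the state, without advancing time (a new reading comes with each control period).
- snapshot(name): name is "scene" or "top" or "wrist"; returns the picture (480x640x3 uint8, red, green, blue); there is no depth.
- camera_params(name): a dict with "fovy" (degrees; the focal length in pixels is half the picture's height over the tangent of half this angle, whatever the lens; pixels are square), "cx", "cy" (the principal point, pixels), "k1" (the pictures are not rectified: a ray, as slopes to the right and down, at radius r is drawn at 1 + k1 r^2 times it, then the intrinsics apply), "extrinsics" (4x4, takes a point from camera to world coordinates); the wrist camera has in their place "mount" (4x4, takes a point from camera to tool coordinates, whose origin is the TCP and whose axes are the tool frame's). Camera axes: x right, y down, z forward; pixel columns grow to the right and rows downward; lengths in m; the calibration is good to about 2 mm. A picture is of the moment at which its call begins: read the wrist's pose just before it. camera_params takes no time and is no camera call.
- ticket.sign_off(): hands the job in, once; it reports no verdict.
The state is a dict: "t": time; "q": joint angles; "qd": joint speeds; "tau": joint torques, N m; "tcp_pos": TCP position; "tool_rot": TCP orientation; "force": force on the tool from outside, world axes, zero at the start; "ft_torque": the same for the moment, N m; "finger_gap": opening from 0.0 (shut) to 1.0 (fully open).
Only numpy, scipy, OpenCV 4.12 (cv2) and the standard library are available. Lean on these libraries where they do the work, as an engineer would, in place of code of your own. Each camera call takes 0.05 s, during which the arm holds its last target. There are 200 camera calls.

## Working session

There is one attempt and no reset: what is moved stays moved. The work goes in short steps, Python scripts to look and compute and a tool call to move; the robot and the scene stay as the last step left them, time stands still between calls to the robot, and variables do not carry over. Pictures are saved under pics/ and viewed, about 8 in all and at most 12, crops included, and the job is handed in when it is done.

Besides the shell and the picture viewer there is one more tool, called after "Call:" as a command line: name --argument value ..., lists and objects as JSON in quotes. arm_command: Moves the arm, as the interface text tells. Its arguments: {"type":"object","properties":{"series":{"type":"array"},"jaw":{"type":"number"},"force":{"type":"number"}},"required":["series"]}

```bash
mkdir -p pics; ls
python3 - <<'E'
from station import status,snapshot,camera_params
import cv2,numpy as np
s=status.sense(); print({k:np.round(v,3).tolist() for k,v in s.items()})
for n in("top","scene"):
    cv2.imwrite(f"pics/{n}0.png",snapshot(n)[:,:,::-1]); print(n,camera_params(n))
print(camera_params("wrist"))
E
```

```text
pics
{'t': 0.0, 'q': [-1.354, 0.528, 1.434, -0.0, 1.181, -0.178], 'qd': [-0.0, 0.002, 0.0, 0.001, -0.0, 0.001], 'tau': [-0.0, -44.235, -17.803, -0.0, 0.008, -0.0], 'tcp_pos': [0.24, -0.576, 0.249], 'tool_rot': [0.393, 0.589, -0.392, 0.588], 'force': [0.666, 0.406, 0.314], 'ft_torque': [0.007, -0.003, -0.022], 'finger_gap': 1.001}
top {'fovy': 42.220918758551186, 'cx': 320.6947046115001, 'cy': 240.27455352922956, 'k1': 0.07259614759052832, 'extrinsics': array([[-8.54972667e-03, -9.96109573e-01,  8.77075865e-02,
         4.08902170e-01],
       [-9.99884083e-01,  7.41103560e-03, -1.33002418e-02,
        -1.12935069e-04],
       [ 1.25984941e-02, -8.78111331e-02, -9.96057470e-01,
         1.57627170e+00],
       [ 0.00000000e+00,  0.00000000e+00,  0.00000000e+00,
         1.00000000e+00]])}
scene {'fovy': 55.62712048385812, 'cx': 323.87119381829467, 'cy': 230.11443883080057, 'k1': -0.030899826779458555, 'extrinsics': array([[ 6.18105687e-02,  8.68197509e-01, -4.92354078e-01,
         1.16847628e+00],
       [ 9.98087860e-01, -5.36300077e-02,  3.07318247e-02,
        -4.87419392e-02],
       [ 2.76340616e-04, -4.93312180e-01, -8.69852296e-01,
         1.19137322e+00],
       [ 0.00000000e+00,  0.00000000e+00,  0.00000000e+00,
         1.00000000e+00]])}
{'fovy': 68.43803222366694, 'cx': 322.3191592768949, 'cy': 239.68285389915692, 'k1': -0.06507301153545278, 'mount': array([[ 1.98193684e-04, -2.97020720e-01,  9.54871014e-01,
        -1.24028842e-01],
       [-8.66574561e-04, -9.54870725e-01, -2.97020450e-01,
         7.72869479e-02],
       [ 9.99999605e-01, -7.68599352e-04, -4.46639947e-04,
         1.04778733e-04],
       [ 0.00000000e+00,  0.00000000e+00,  0.00000000e+00,
         1.00000000e+00]])}
```

View pics/top0.png

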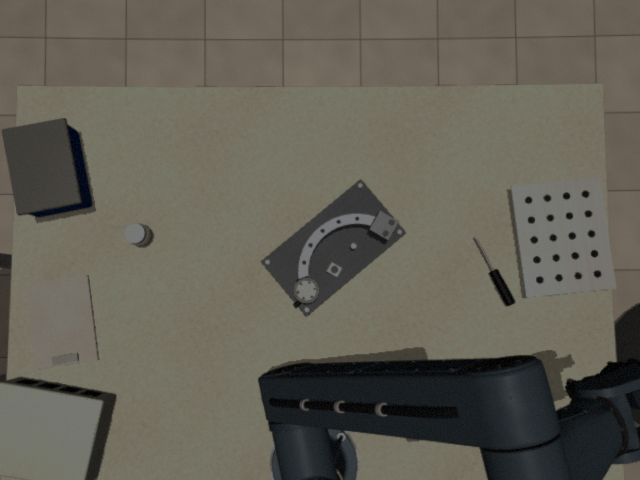

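The top view shows the rig, with the round load cell near (306,291), the square clamp near (382,226), and the dark marks on the pale arc between them.

```bash
cat > h.py <<'E'
import cv2,numpy as np
from station import status,snapshot,camera_params
from scipy.spatial.transform import Rotation as R
def cast(n,px,z,T=None):
    c=camera_params(n); f=240/np.tan(np.radians(c['fovy']/2))
    K=np.array([[f,0,c['cx']],[0,f,c['cy']],[0,0,1]])
    u=cv2.undistortPoints(np.array(px,float).reshape(-1,1,2),K,np.array([c['k1'],0,0,0])).reshape(-1,2)
    T=c['extrinsics'] if T is None else T
    d=np.c_[u,np.ones(len(u))]@T[:3,:3].T
    return T[:3,3]+d*((z-T[2,3])/d[:,2])[:,None]
def spots(g,box,bh,amin,amax):
    x0,y0,x1,y1=box; s=4
    r=cv2.resize(g[y0:y1,x0:x1],None,fx=s,fy=s,interpolation=cv2.INTER_CUBIC)
    b=cv2.morphologyEx(r,cv2.MORPH_BLACKHAT,cv2.getStructuringElement(cv2.MORPH_ELLIPSE,(bh*s+1,bh*s+1)))
    m=(b>25).astype(np.uint8)
    n,l,st,ce=cv2.connectedComponentsWithStats(m)
    return [(x0+(ce[i][0]+.5)/s-.5,y0+(ce[i][1]+.5)/s-.5,st[i][4]/s/s) for i in range(1,n) if amin<st[i][4]/s/s<amax]
E
python3 - <<'E'
from h import *
g=cv2.imread('pics/top0.png',0)
sp=spots(g,(255,175,415,320),9,4,60)
for s in sp: print(np.round(s,1),cast('top',[s[:2]],.075).round(4))
im=cv2.imread('pics/top0.png')[175:320,255:415]
cv2.imwrite('pics/crop.png',cv2.resize(im,None,fx=4,fy=4,interpolation=cv2.INTER_CUBIC))
E
```

```text
[360.1 182.6  40.6] [[ 0.6818 -0.1176  0.075 ]]
[385.8 211.5  33.3] [[ 0.6103 -0.1793  0.075 ]]
[356.6 218.3  15. ] [[ 0.5942 -0.1081  0.075 ]]
[338.2 221.4  15.8] [[ 0.587  -0.0631  0.075 ]]
[391.1 222.   22.1] [[ 0.5844 -0.1917  0.075 ]]
[322.2 230.4  16. ] [[ 0.5651 -0.0239  0.075 ]]
[385.1 233.   21.6] [[ 0.5576 -0.1768  0.075 ]]
[391.2 240.3  14.9] [[ 0.5398 -0.1913  0.075 ]]
[310.1 244.8  17.5] [[0.5303 0.0057 0.075 ]]
[264.4 261.5  45.1] [[0.4906 0.1162 0.075 ]]
[303.7 262.1  15.7] [[0.4885 0.0214 0.075 ]]
[334.  269.2  43.1] [[ 0.4708 -0.0516  0.075 ]]
[303.3 278.4  35.3] [[0.4491 0.0225 0.075 ]]
[300.6 283.4   4.5] [[0.4372 0.0292 0.075 ]]
[297.7 291.8   4.4] [[0.4172 0.0362 0.075 ]]
[311.  296.3   4.2] [[0.4062 0.0042 0.075 ]]
[306.2 311.9  56.9] [[0.369 0.016 0.075]]
```

View pics/crop.png

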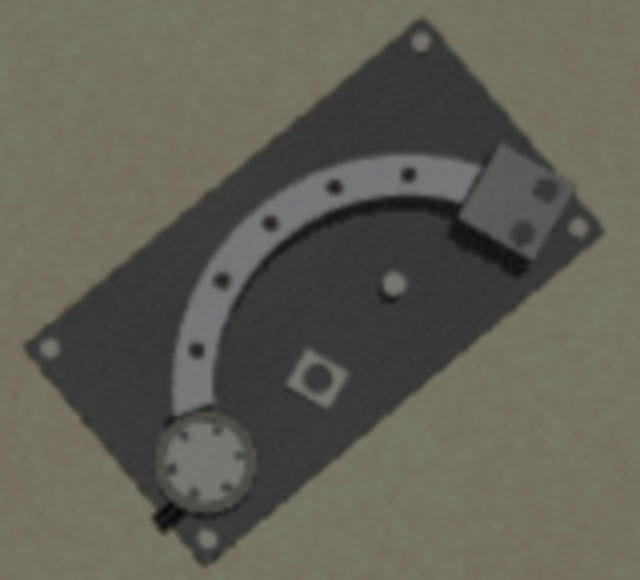

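```bash
cat >> h.py <<'E'
a=np.radians([40,20,0,-20,-40]); RIG=np.c_[-.1+.13*np.cos(a),.13*np.sin(a)]
def fit(W):
    W=np.array(W)[:,:2]; A=RIG-RIG.mean(0); B=W-W.mean(0)
    U,S,V=np.linalg.svd(A.T@B); M=(U@V).T
    assert np.linalg.det(M)>0
    F=A@M.T+W.mean(0); return F, np.arctan2(M[1,0],M[0,0]), np.linalg.norm(F-W,axis=1)
def plan(target):
    s=status.sense(); r=R.from_quat(s['tool_rot'])
    return r.inv().apply(np.array(target)-s['tcp_pos'])*1000
E
python3 - <<'E'
from h import *
W=[(.4885,.0214),(.5303,.0057),(.5651,-.0239),(.587,-.0631),(.5942,-.1081)]
F,y,e=fit(W); print(F.round(4),y,e.round(4)); np.save('F.npy',F)
s=status.sense(); print(R.from_quat(s['tool_rot']).as_matrix().round(3)); print(plan([*F[0],.25]).round(1))
E
```

```text
[[ 0.4884  0.0215]
 [ 0.5306  0.0055]
 [ 0.5649 -0.0239]
 [ 0.587  -0.0633]
 [ 0.5943 -0.1078]] 0.685919111580851 [0.0001 0.0004 0.0002 0.0002 0.0003]
[[-0.     0.923  0.385]
 [ 0.002  0.385 -0.923]
 [-1.     0.    -0.002]]
[ 2.000e-01  4.589e+02 -4.564e+02]
```

Call:
arm_command --series '[[[0,30,-30,0],[0,35,-35,0],[0,35,-35,0],[0,35,-35,0],[0,35,-35,0],[0,35,-35,0],[0,35,-35,0],[0,35,-35,0],[0,35,-35,0],[0,35,-35,0]]]' --jaw 0 --force 40

```text
t: 1.1
tcp_pos: [0.4264, -0.1238, 0.2499]
tool_rot: [0.392, 0.588, -0.392, 0.588]
force: [0.3, 0.5, 0.1]
finger_gap: -0.0
```

Call:
arm_command --series '[[[0,35,-35,0],[0,30,-30,0],[0,20,-20,0],[0,10,-10,0],[0,0,0,0],[0,0,0,0],[0,0,0,0]]]'

```text
t: 1.8
tcp_pos: [0.4769, -0.0023, 0.2498]
tool_rot: [0.392, 0.588, -0.393, 0.588]
force: [-1.0, -0.1, 0.4]
finger_gap: -0.004
```

Run:
```python
from h import *
F=np.load('F.npy'); s=status.sense(); print(s['t'],s['tcp_pos'],s['tool_rot'],s['force'],s['finger_gap'],s['q'].__repr__()); print(plan([*F[0],.25]).round(1))
cv2.imwrite('pics/w1.png',snapshot('wrist')[:,:,::-1])
```

```text
1.8 [ 0.47691038 -0.00230424  0.2498479 ] [ 0.39233671  0.58831716 -0.39272497  0.58798123] [-1.00972934 -0.0610017   0.42169429] -0.003921876921692072 array([-2.39519343e-01,  3.29824200e-01,  1.79334100e+00, -4.15116319e-04,
        1.01906170e+00,  9.37718764e-01])
[ -0.2  19.7 -17.6]
```

View pics/w1.png

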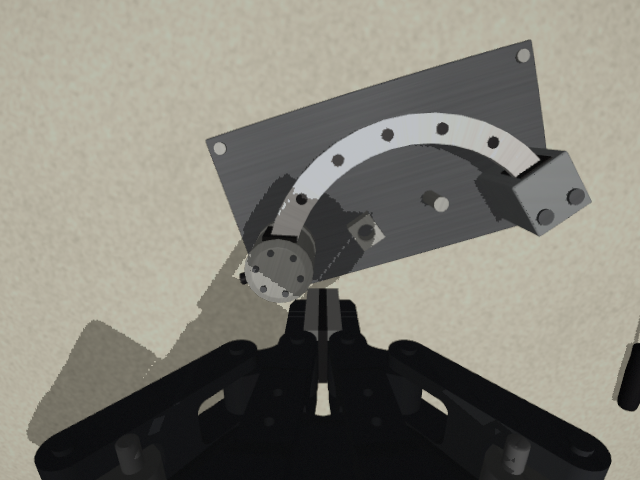

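The wrist view shows the five marks near (302,199), (338,160), (388,135), (442,128) and (493,142). I'll cast these against the top fit.

```bash
cat >> h.py <<'E'
def wcast(s,px,z):
    T=np.eye(4);T[:3,:3]=R.from_quat(s['tool_rot']).as_matrix();T[:3,3]=s['tcp_pos']
    return cast('wrist',px,z,T@camera_params('wrist')['mount'])
E
python3 - <<'E'
from h import *
F=np.load('F.npy'); s=status.sense()
g=cv2.imread('pics/w1.png',0); px=[]
for (x,y) in [(302,199),(338,160),(388,135),(442,128),(493,142)]:
    c=g[y-10:y+11,x-10:x+11]; m=(c<70).astype(np.uint8)
    n,l,st,ce=cv2.connectedComponentsWithStats(m); i=l[10,10]; px.append(ce[i]+[x-10,y-10]); print(st[i],px[-1].round(1))
W=wcast(s,px,.075); Fw,y,e=fit(W); print(W.round(4),Fw.round(4),y,e.round(4)); print((Fw-F).round(4))
E
```

```text
[ 4  5 11 11 93] [301. 199.]
[ 5  5 10 10 81] [337.4 159.7]
[ 4  5 11 11 92] [387.4 134.6]
[  5   5  11  12 102] [442.  128.1]
[ 5  5 11 12 97] [492.8 142.2]
[[ 0.4891  0.0225  0.075 ]
 [ 0.5315  0.0066  0.075 ]
 [ 0.5659 -0.0232  0.075 ]
 [ 0.5881 -0.0624  0.075 ]
 [ 0.5952 -0.1071  0.075 ]] [[ 0.4893  0.0223]
 [ 0.5316  0.0064]
 [ 0.5658 -0.023 ]
 [ 0.5879 -0.0624]
 [ 0.5952 -0.1069]] 0.6863878574357745 [0.0002 0.0002 0.0002 0.0002 0.0002]
[[0.0009 0.0008]
 [0.0009 0.0009]
 [0.0009 0.0009]
 [0.001  0.0009]
 [0.001  0.0009]]
```

Call:
arm_command --series '[[[0,10,-9,0],[0,10,-9,0],[0,0,0,0],[0,0,0,0]]]'

```text
t: 2.25
tcp_pos: [0.489, 0.0233, 0.25]
tool_rot: [0.392, 0.589, -0.392, 0.589]
force: [-0.2, 0.5, -0.5]
finger_gap: -0.001
```

Both views agree to 1.3 mm, and the tool is above mark 1. Going down now, slowing near the bar.

Call:
arm_command --series '[[[25,0,0,0],[35,0,0,0],[35,0,0,0],[25,0,0,0],[15,0,0,0],[10,0,0,0],[5,0,0,0],[0,0,0,0],[0,0,0,0],[0,0,0,0]]]'

```text
t: 3.25
tcp_pos: [0.4894, 0.0227, 0.1008]
tool_rot: [0.392, 0.588, -0.392, 0.589]
force: [-0.3, -0.3, -0.1]
finger_gap: 0.003
```

Run:
```python
from h import *
F=np.load('F.npy')+[.0005,.0004]; np.save('F2.npy',F); s=status.sense(); print(s['tcp_pos'],s['force'],plan([*F[0],.094]).round(1))
T=R.from_quat(s['tool_rot']); 
D=np.diff(F,axis=0); print('chords in tool axes',T.inv().apply(np.c_[D,np.zeros(4)]).round(4)*1000)
C=F[2]-.13*np.array([np.cos(.686),np.sin(.686)]); th=.686+np.radians(np.arange(40,-41,-4))
P=np.c_[C+.13*np.c_[np.cos(th),np.sin(th)],np.zeros(21)]
print('4deg steps\n',(T.inv().apply(np.diff(P,axis=0))*1000).round(1).tolist())
```

```text
[0.48944961 0.02270759 0.10081597] [-0.34571128 -0.25516289 -0.06137487] [ 6.8 -0.8  0.5]
chords in tool axes [[  0.1  32.8  31. ]
 [  0.1  20.3  40.3]
 [  0.1   5.3  44.8]
 [  0.  -10.4  43.9]]
4deg steps
 [[0.0, 7.4, 5.2], [0.0, 7.0, 5.7], [0.0, 6.6, 6.2], [0.0, 6.2, 6.7], [0.0, 5.7, 7.1], [0.0, 5.2, 7.5], [0.0, 4.6, 7.8], [0.0, 4.1, 8.1], [0.0, 3.5, 8.4], [0.0, 2.9, 8.6], [0.0, 2.3, 8.8], [0.0, 1.7, 8.9], [0.0, 1.1, 9.0], [0.0, 0.4, 9.1], [0.0, -0.2, 9.1], [0.0, -0.8, 9.0], [0.0, -1.5, 9.0], [0.0, -2.1, 8.8], [0.0, -2.7, 8.7], [0.0, -3.3, 8.5]]
```

Call:
arm_command --series '[[[3,0,0,0],[2,0,0,0],[2,0,0,0],[1,0,0,0],[1,0,0,0],[1,0,0,0],[0,0,0,0],[0,0,0,0],[0,0,0,0],[0,0,0,0]]]'

```text
t: 4.25
tcp_pos: [0.489, 0.0228, 0.0901]
tool_rot: [0.392, 0.588, -0.392, 0.588]
force: [0.6, 0.4, 3.9]
finger_gap: -0.001
```

```bash
cat > r.py <<'E'
from h import *
F=np.load('F2.npy'); s=status.sense(); r=[]
for i in range(12): 
    r.append(np.r_[status.sense()['force'],status.sense()['tcp_pos']])
print(s['t'],np.mean(r,0).round(4),s['tool_rot'].round(3))
d=F-s['tcp_pos'][:2]; i=np.argmin(np.linalg.norm(d,axis=1)); print('nearest mark',i+1,plan([*F[i],.09]).round(1))
E
python3 r.py
```

```text
4.25 [0.6289 0.4064 3.8712 0.489  0.0228 0.0901] [ 0.392  0.588 -0.392  0.588]
nearest mark 1 [ 0.1 -0.4  0.8]
```

Call:
arm_command --series '[[[0,4,3,0],[0,6,5,0],[0,6,5,0],[0,6,6,0],[0,6,7,0],[0,4,6,0],[0,0,0,0],[0,0,0,0],[0,0,0,0]]]'

```text
t: 5.15
tcp_pos: [0.5323, 0.005, 0.0904]
tool_rot: [0.393, 0.587, -0.392, 0.59]
force: [1.7, -1.1, 2.2]
finger_gap: -0.002
```

```bash
python3 r.py
```

```text
5.15 [ 1.6867 -1.1201  2.2155  0.5323  0.005   0.0904] [ 0.393  0.587 -0.392  0.59 ]
nearest mark 2 [ 0.4 -0.7 -1.3]
```

On mark 2, with the touch still light. Continuing to mark 3, about 0.5 mm lower.

Call:
arm_command --series '[[[0.5,3,3,0],[0,5,7,0],[0,4,8,0],[0,4,8,0],[0,3,8,0],[0,1,5,0],[0,0,0,0],[0,0,0,0],[0,0,0,0]]]'

```text
t: 6.05
tcp_pos: [0.5655, -0.0236, 0.0899]
tool_rot: [0.392, 0.587, -0.392, 0.59]
force: [0.5, -2.0, 3.8]
finger_gap: 0.001
```

```bash
python3 r.py
```

```text
6.05 [ 0.4828 -2.0016  3.7729  0.5655 -0.0236  0.0899] [ 0.392  0.587 -0.392  0.59 ]
nearest mark 3 [-0.1 -0.1 -0.1]
```

Call:
arm_command --series '[[[0,2,5,0],[0,2,8,0],[0,1,9,0],[0,1,9,0],[0,0,9,0],[0,-1,5,0],[0,0,0,0],[0,0,0,0],[0,0,0,0]]]'

```text
t: 6.95
tcp_pos: [0.587, -0.0633, 0.0898]
tool_rot: [0.392, 0.587, -0.392, 0.589]
force: [0.6, -2.1, 3.7]
finger_gap: 0.0
```

```bash
python3 r.py
```

```text
6.95 [ 0.5534 -2.0656  3.6793  0.587  -0.0633  0.0898] [ 0.392  0.587 -0.392  0.589]
nearest mark 4 [-0.2  0.6 -0.2]
```

Call:
arm_command --series '[[[0,0,5,0],[0,-1,8,0],[0,-2,9,0],[0,-3,9,0],[0,-3,8,0],[0,-1,4,0],[0,0,0,0],[0,0,0,0],[0,0,0,0]]]'

```text
t: 7.85
tcp_pos: [0.5937, -0.1069, 0.0897]
tool_rot: [0.392, 0.588, -0.392, 0.589]
force: [-0.1, -3.1, 3.9]
finger_gap: -0.002
```

```bash
python3 r.py; python3 -c "
from h import *
cv2.imwrite('pics/s5.png',snapshot('scene')[:,:,::-1])"
```

```text
7.85 [-0.0832 -3.1026  3.9255  0.5937 -0.1069  0.0897] [ 0.392  0.588 -0.392  0.589]
nearest mark 5 [-0.3  0.7  0.9]
```

View pics/s5.png

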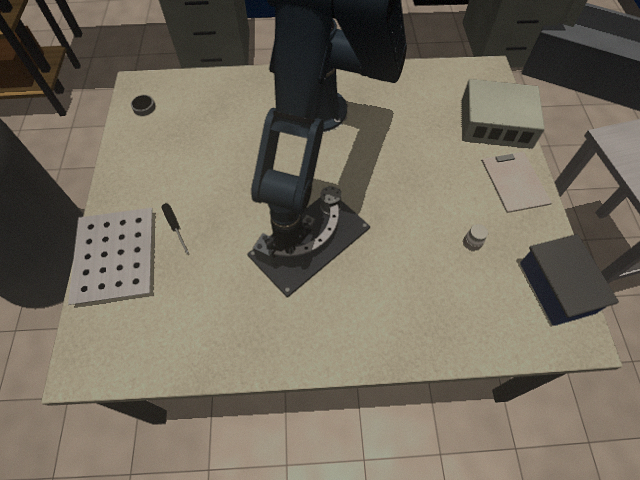

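The scene view shows the gripper at the clamp end of the bar (about 290,235), with the screwdriver and jar clear of it. Lifting straight off.

Call:
arm_command --series '[[[-3,0,0,0],[-8,0,0,0],[-15,0,0,0],[-25,0,0,0],[-30,0,0,0],[-30,0,0,0],[-20,0,0,0],[0,0,0,0],[0,0,0,0],[0,0,0,0]]]'

```text
t: 8.9
tcp_pos: [0.5924, -0.1053, 0.2194]
tool_rot: [0.392, 0.589, -0.392, 0.587]
force: [-0.8, 0.5, 0.1]
finger_gap: 0.003
```

```bash
python3 r.py; python3 -c "
from h import *
cv2.imwrite('pics/w2.png',snapshot('wrist')[:,:,::-1])"
```

```text
8.9 [-0.7949  0.4523  0.1289  0.5924 -0.1053  0.2194] [ 0.392  0.589 -0.392  0.587]
nearest mark 5 [129.4   1.6   3.1]
```

View pics/w2.png

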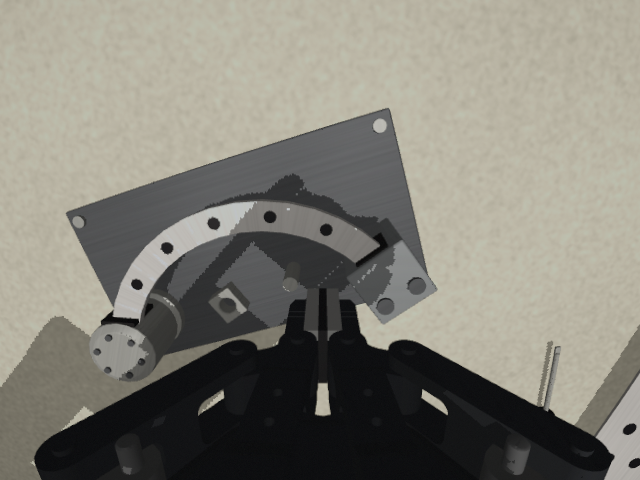

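The wrist view shows the bar free with all five marks visible, from (137,284) to (326,230). The nut near (228,303) and the upright pin near (291,277) look undisturbed. Handing in.

```bash
python3 -c "
from station import ticket
print(ticket.sign_off())"
```

```text
the job is handed in; nothing more can be done
None
```

I drew the closed fingertips along all five marks, from the load cell to the clamp block, lifted straight off, and handed the job in. It was done in about 9 s, and the hand-in gave no verdict.

- **Locating the marks:** the top and wrist cameras agreed on the mark positions to about 1.3 mm. The fit to the known arc was good to 0.4 mm.
- **Touch along the bar:** at every mark the tool was within about 1.5 mm sideways. Its height meant the bar was pressed about 3.6–4.3 mm, and the upward force read 3.7–3.9 N. Mark 2 was the exception at 2.2 N; its height reading still gave 3.6 mm, so I put this down to noise of up to about 1 N in the force readings. I only read force and height when stopped at the marks, not in between.
- **After lifting:** the force was back near zero, and the last wrist picture showed the bar free, the nut in place and the pin upright. The screwdriver and jar were clear of the arm in the scene view. I judged the loose parts by eye and did not re-measure them or the bar's resting height.

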